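Close up the terrace on the street model

TASK

On the model street, push the row of three red-roofed houses along its own pale pavement strip until the front house stands against the cream corner building and the three are closed up, square and straight on the middle of the strip. Push the row from behind as one block, without lifting, tipping or scattering the houses, and leave the grey-roofed pair of houses where it is.

Things in the scene. Friction and masses are not known exactly. Their poses are not given: they have to be found in the camera images.
- street: Fixed baseboard, 240 (x) by 420 (y) by 10 mm; origin: centre of its underside, houses stand on its top. Push towards its +y: there a glued cream corner building, 68 tall, spans both strips, its near face at y = +140 mm. Pale strips 74 wide run along y, middle lines x = -55 and +55 mm, dark road between. Red row on one strip, grey pair on the other: which varies.
- house_front: Loose model house, pale cream walls, RED gable roof (ridge along its y), 50 mm wide (x), 44 long (y), 54 tall (walls 26, then 45-degree roof), about 90 g; flat end walls face +y and -y. Origin: centre of underside, z up. First of the row, 45 to 105 mm short of the corner building at the start, near its strip's middle line, +y towards the building.
- house_mid: Loose model house, ochre walls, RED gable roof (ridge along its y), 50 mm wide (x), 44 long (y), 54 tall (walls 26, then 45-degree roof), about 90 g; flat end walls face +y and -y. Origin: centre of underside, z up. Second of the row, close behind the front house (gap at most 4 mm at the start).
- house_rear: Loose model house, pale cream walls, RED gable roof (ridge along its y), 50 mm wide (x), 44 long (y), 54 tall (walls 26, then 45-degree roof), about 90 g; flat end walls face +y and -y. Origin: centre of underside, z up. Last of the row, close behind the middle house (gap at most 4 mm at the start); its -y end wall is where the row is pushed, and the board behind it is clear.
- grey_pair: Bystander: loose pair of model houses in one piece, light grey walls and DARK GREY roofs, 50 mm wide (x), 88 mm long (y), about 54 mm tall, standing on the other strip. Origin: centre of its underside. To be left alone.

How it is judged:
By the outcome, as a careful person would: the job done as asked, in the order asked, and still so for the second after the job is handed in, with the robot touching nothing.
It also fails if it takes over 29 s, if anything falls off the work surface, if the arm or the gripper's body presses on something with over 40 N, if the wrist force passes 120 N, or if a joint passes its speed limit or range.

ROBOT

A 6-joint arm with a two-finger parallel gripper is mounted at the origin on the work surface. World frame = base frame: x ahead of the robot, y to its left, z up, the work surface at z = 0. Lengths are in m, angles in rad, forces in N, time in s.
With the tool pointing down it reaches from about 0.15 to 0.775 m from the base axis. Payload 6.1 kg.
Tool frame: the origin (TCP) lies on the centre line of the jaws, within the pads' length; the fingertips stand 14 mm ahead of it and the grasp point (between the pads) lies 5 mm behind it; y points along the fingers, z is the direction in which the jaws open and shut, and the axes are right-handed (so a half turn about y gives the same grasp; the last joint's range is limited). The gripper opens to 85 mm and grips with 20 to 120 N. Pads are 22 mm wide; open, the fingers measure 114 mm over their backs; the gripper's body (76 mm by 85 mm) begins 54 mm behind the grasp point. The pads swing forward as they close: fully open they stand 13 mm farther back than shut.
Start: joints at [1.155, 0.126, -0.04, 1.405, 0, 1.571], TCP at [0.212, 0.48, 0.245] pointing down, gripper open.
Joint ranges: [-2.72, 2.72], [-0.95, 1.95], [-1.27, 1.35], [-1.78, 2.02], [-1.46, 1.47], [-3.14, 3.14]. Speed limits (rad/s): [2.39, 2.39, 3.01, 3.14, 3.14, 3.14].

INTERFACE

Orientations are given as a unit quaternion [w, x, y, z].
In Python, from bench import telemetry, camera, camera_params, arm gives the robot as it stands.
- The arm moves only by the shell command python3 -m inch 'ROWS' [OPENING]. ROWS is JSON, a list of rows, each an object with "travel": the shift along the world's x, y, z in units of 2.5 cm (1.0 is 2.5 cm), a list of three; "turn": the turn about the world's z in units of 0.12 rad (1.0 is 0.12 rad). In form: [{"travel": [x, y, z], "turn": turn}, ...]. A call has exactly 5 rows; each row shifts and turns the commanded pose from where the row before left it; what a row does not reach is not made up. A row lasts 1/12 s, in which the tool goes at most 41.7 mm and 7.16 degrees, less where a joint would pass 70% of its speed; a pose out of reach is approached as far as the arm can. A call with a number of a shift or a turn outside -1 to 1 is refused whole. A call with a gripper value outside its range is refused whole. OPENING is the gripper's target within -1 to 1 (fully open at 1, half-way at 0, shut at -1), set as the call begins (- or left out, the last holds). The fingers move at their own pace and stop on an object; the grip force is fixed at half the most. Time passes only in rows, so rows that do not move let the fingers close, or fill a call up. It gives the time, the measured TCP pose, the force and the opening at its end, in the units of the state.
- telemetry.get_state(): the state, without advancing time (a new reading comes with each control period).
- camera(name): name is "scene" or "top" or "wrist"; returns (picture, depth): 400x640x3 uint8, red, green, blue; 400x640 float32, m along the optical axis (not along the pixel's ray), 0 where there is no reading.
- camera_params(name): a dict with "vfov" (degrees; the focal length in pixels is half the picture's height over the tangent of half this angle, whatever the lens; pixels are square), "cx", "cy" (the principal point, pixels), "rvec" (rotation vector, rad) and "tvec" (3), from world to camera coordinates, as OpenCV has them; the wrist camera has in their place "hand_eye" (4x4, takes a point from camera to tool coordinates, whose origin is the TCP and whose axes are the tool frame's). Camera axes: x right, y down, z forward; pixel columns grow to the right and rows downward; lengths in m; the calibration is good to about 2 mm. A picture is of the moment at which its call begins: read the wrist's pose just before it. camera_params takes no time and is no camera call.
- arm.sign_off(): hands the job in, once; it reports no verdict.
The state is a dict: "t": time; "q": joint angles; "qd": joint speeds; "joint_torque": joint torques, N m; "tcp_pos": TCP position; "tool_rot": TCP orientation; "force": force on the tool from outside, world axes, zero at the start; "moment": the same for the moment, N m; "finger_gap": opening from 0.0 (shut) to 1.0 (fully open).
Only numpy, scipy, OpenCV 4.12 (cv2) and the standard library are available. Lean on these libraries where they do the work, as an engineer would, in place of code of your own. Each camera call takes 0.05 s, during which the arm holds its last target. There are 200 camera calls.

## Working session

There is one attempt and no reset: what is moved stays moved. The work goes in short steps, Python scripts to look and compute and a shell command to move; the robot and the scene stay as the last step left them, time stands still between calls to the robot, and variables do not carry over. Pictures are saved under pics/ and viewed, about 8 in all and at most 12, crops included, and the job is handed in when it is done.

```bash
mkdir -p pics; python3 - <<'E'
from bench import telemetry,camera,camera_params
import cv2,numpy as np
print(telemetry.get_state())
for n in("top","scene"):
    p,d=camera(n);cv2.imwrite(f"pics/{n}0.png",p[:,:,::-1]);np.savez(f"pics/{n}0.npz",p=p,d=d);print(camera_params(n))
E
```

```text
{'t': 0.0, 'q': array([ 1.15502931e+00,  1.26368583e-01, -4.06253291e-02,  1.40537954e+00,
       -1.29835386e-05,  1.57080962e+00]), 'qd': array([ 0.00029678, -0.00065661,  0.00032859,  0.00175065, -0.00093234,
        0.00022024]), 'joint_torque': array([ 3.71148926e-04, -4.35920155e+01,  3.52919376e+01,  1.74908596e-02,
        6.90492834e-05,  1.41267043e-05]), 'tcp_pos': array([0.21189075, 0.47991932, 0.2445265 ]), 'tool_rot': array([-0.691335  ,  0.69242808, -0.14605451,  0.14583334]), 'force': array([-0.10733452,  0.09954871,  0.03739751]), 'moment': array([-0.03234489, -0.00409465, -0.03840367]), 'finger_gap': 1.0006518333653955}
{'vfov': 55.053313467762884, 'cx': 315.9257725589787, 'cy': 199.6413168887372, 'rvec': array([ 2.1608247 , -2.12642983,  0.19338557]), 'tvec': array([0.02427724, 0.56816546, 0.60007945])}
{'vfov': 54.346888246147685, 'cx': 317.8302364658144, 'cy': 201.5080710063096, 'rvec': array([ 2.15891848,  0.86658085, -0.36280707]), 'tvec': array([-0.43445976, -0.18392324,  0.94368407])}
```

View pics/top0.png

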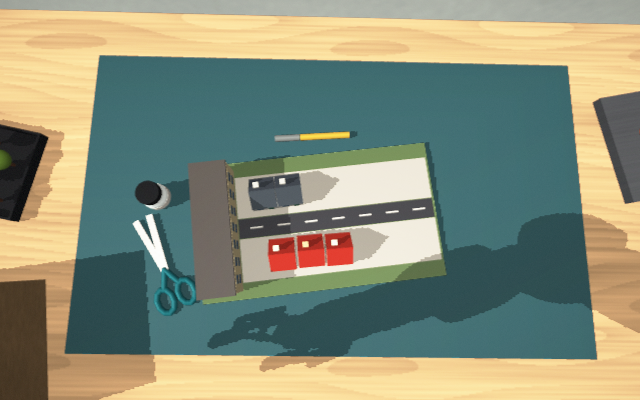

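The top view shows the corner building at left (u≈210), the grey pair at (275,190) and the red row at (310,250), which has to be pushed left in the image. Next I'll turn these into world coordinates.

```bash
cat > h.py <<'E'
import numpy as np,cv2
from bench import camera,camera_params,telemetry
def cloud(n,p=None,d=None,save=None):
    c=camera_params(n)
    if p is None: p,d=camera(n)
    if save: cv2.imwrite(save,p[:,:,::-1])
    f=200/np.tan(np.radians(c["vfov"]/2)); v,u=np.mgrid[:400,:640]
    X=np.stack([(u-c["cx"])/f*d,(v-c["cy"])/f*d,d],-1)
    R=cv2.Rodrigues(c["rvec"])[0]
    return p,d,(X-c["tvec"])@R
def rect(m,W):
    (c,s,a)=cv2.minAreaRect((W[m][:,:2]*1000).astype(np.float32)); return np.round(c,1),np.round(s,1),round(a,2)
E
python3 - <<'E'
from h import *
z=np.load("pics/top0.npz");p,d,W=cloud("top",z["p"],z["d"])
for u,v in [(210,165),(210,290),(280,255),(310,250),(340,248),(282,248),(305,243),(335,243),(275,190),(425,145),(443,272),(430,170),(232,165),(330,330),(400,215)]: print(u,v,p[v,u],W[v,u].round(4))
hsv=cv2.cvtColor(p,cv2.COLOR_RGB2HSV).astype(int);H,S,V=hsv[...,0],hsv[...,1],hsv[...,2]
red=((H<8)|(H>172))&(S>150)&(V>80)&(d>0);red[:,:240]=0;red[:,380:]=0
print("red",red.sum(),rect(red,W))
# board: anything above table 5..16mm in region
Z=W[...,2]
reg=np.zeros_like(red);reg[135:310,180:455]=1
b=reg&(Z>.004)&(Z<.1)&(d>0); b=cv2.morphologyEx(b.astype(np.uint8),cv2.MORPH_OPEN,np.ones((5,5)))>0
print("board",rect(b,W))
t=reg&(Z>.06)&(Z<.09);print("bldg",rect(t,W), np.median(Z[t]))
r=cv2.resize(p[135:310,180:455],None,fx=2.9,fy=2.9,interpolation=cv2.INTER_CUBIC);cv2.imwrite("pics/crop0.png",r[:,:,::-1])
E
```

```text
210 165 [110 102  95] [0.616  0.2057 0.0789]
210 290 [116 108 102] [0.4195 0.1934 0.0816]
280 255 [226  62  48] [0.4742 0.0898 0.0625]
310 250 [213  57  45] [0.4828 0.042  0.064 ]
340 248 [213  55  44] [ 0.4868 -0.0062  0.0636]
282 248 [134  36  28] [0.4856 0.0874 0.0562]
305 243 [253 244 192] [0.4937 0.0501 0.0679]
335 243 [254 254 248] [0.4944 0.0023 0.069 ]
275 190 [86 93 97] [0.5802 0.1014 0.0608]
425 145 [48 79 76] [ 6.818e-01 -1.686e-01  2.000e-04]
443 272 [ 94 111  73] [ 0.4503 -0.189   0.012 ]
430 170 [45 76 81] [ 0.6339 -0.1759  0.0015]
232 165 [123 148  94] [0.6337 0.1843 0.0122]
330 330 [48 78 82] [0.3502 0.0055 0.0033]
400 215 [80 81 84] [ 0.5485 -0.1165  0.0115]
red 2269 (array([482.3,  41.7]), array([ 53.6, 135.5]), 6.35)
board (array([556.5,  49. ]), array([283.8, 459. ]), 7.28)
bldg (array([527.9, 105. ]), array([216.2, 249.6]), 7.55) 0.08041496039125334
```

View pics/crop0.png

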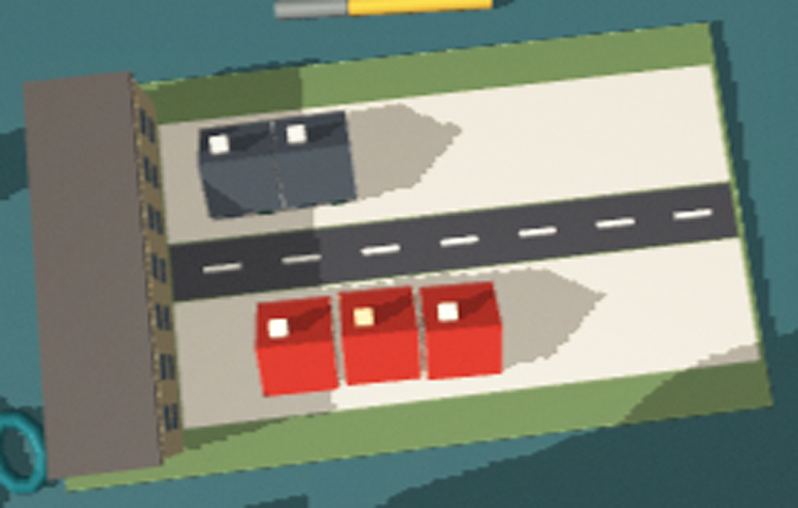

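View pics/scene0.png

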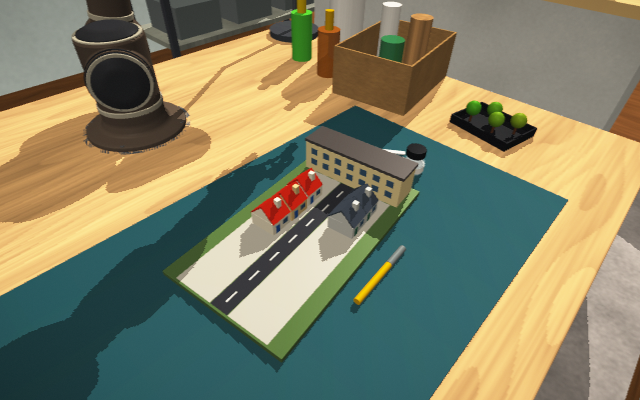

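```bash
cat >> h.py <<'E'
def fitline(P):
    vx,vy,x,y=cv2.fitLine((P*1000).astype(np.float32),cv2.DIST_HUBER,0,.01,.01).ravel()
    return np.array([x,y]),np.array([vx,vy])
def board(p,d,W):
    hsv=cv2.cvtColor(p,cv2.COLOR_RGB2HSV).astype(int);H,S,V=hsv[...,0],hsv[...,1],hsv[...,2];Z=W[...,2]
    road=(S<45)&(V<100)&(Z>.006)&(Z<.016); road[:190]=0;road[245:]=0;road[:,:238]=0;road[:,440:]=0
    up,lo=[],[]
    for u in range(245,430):
        r=np.where(road[:,u])[0]
        if len(r)>8: up.append(W[r[0],u,:2]);lo.append(W[r[-1],u,:2])
    return road,np.array(up),np.array(lo)
def reds(p,d):
    hsv=cv2.cvtColor(p,cv2.COLOR_RGB2HSV).astype(int);H,S,V=hsv[...,0],hsv[...,1],hsv[...,2]
    red=((H<8)|(H>172))&(S>150)&(V>80)&(d>0);red[:,:200]=0;red[:,400:]=0
    return red
E
python3 - <<'E'
from h import *
z=np.load("pics/top0.npz");p,d,W=cloud("top",z["p"],z["d"]);Z=W[...,2]
road,up,lo=board(p,d,W)
for P in(up,lo):
    c,v=fitline(P);print(c.round(1),np.degrees(np.arctan2(v[1],v[0])).round(2),len(P))
c1,v1=fitline(up);c2,v2=fitline(lo);v=v1+v2
ey=v/np.linalg.norm(v)*np.sign(v[1]);ex=np.array([ey[1],-ey[0]])
print("yaw",np.degrees(np.arctan2(-ey[0],ey[1])), "road width",(c1-c2)@ex)
x0=((c1+c2)/2)@ex
# far -y edge: last pixel with z>0.006 in rows
B=[]
for r in range(165,265):
    cols=np.where((Z[r]>.007)&(Z[r]<.02)&(np.arange(640)<460)&(np.arange(640)>400))[0]
    if len(cols):B.append(W[r,cols[-1],:2])
ce,ve=fitline(np.array(B));print("back edge",ce,np.degrees(np.arctan2(ve[1],ve[0])))
yb=np.median(np.array(B)*1000@ey);print("yb",yb)
O=ex*x0+ey*(yb+210);print("origin",O)
L=lambda m:np.c_[(W[m][:,:2]*1000-O)@ex,(W[m][:,:2]*1000-O)@ey,W[m][:,2]*1000]
# building: visible facade points z 20..60
f=(Z>.02)&(Z<.06);f[:160]=0;f[300:]=0;f[:,:225]=0;f[:,250:]=0;q=L(f);print("facade y",np.percentile(q[:,1],[5,25,50,75,95]).round(1))
red=reds(p,d);n,lab=cv2.connectedComponents(red.astype(np.uint8))
for i in range(1,n):
    m=lab==i
    if m.sum()<100: continue
    q=L(m);print(m.sum(),"x",np.percentile(q[:,0],[1,99]).round(1),"y",np.percentile(q[:,1],[1,99]).round(1),"ridge x",q[q[:,2]>59][:,0].mean().round(1),q[:,2].max(),rect(m,W))
g=(Z>.03)&(Z<.075);g[:165]=0;g[225:]=0;g[:,:245]=0;g[:,315:]=0;q=L(g);print("grey",np.percentile(q,[1,99],axis=0).round(1))
np.savez("frame.npz",O=O,ex=ex,ey=ey)
E
```

```text
[557.4  -5.3] -82.7 185
[526.1  -5.3] -82.46 185
yaw 7.420854 road width 31.03585
back edge [ 550.0583  -178.72887] 7.438096
yb -248.2484435024399
origin [536.94235557  31.36386284]
facade y [137.8 138.3 138.6 138.8 139. ]
754 x [-80.1 -28.9] y [-50.   -9.3] ridge x -54.6 67.4077018749888 (array([486.7,  -5. ]), array([52.1, 41.5]), 5.85)
757 x [-77.6 -26.5] y [-3.6 37. ] ridge x -52.1 67.19667702753763 (array([483.3,  40.4]), array([52. , 43.3]), 6.22)
758 x [-78.2 -27.4] y [43.6 84.6] ridge x -52.6 67.54566101106457 (array([476.3,  88.2]), array([52.2, 41.9]), 6.9)
grey [[ 28.8  22.3  38.2]
 [ 81.  107.9  67.6]]
```

```bash
cat >> h.py <<'E'
from scipy.spatial.transform import Rotation as Ro
def go(x,y,z):
    f=np.load("frame.npz");s=telemetry.get_state();R=Ro.from_quat(np.roll(s["tool_rot"],-1)).as_matrix()
    T=np.r_[f["O"]+x*f["ex"]+y*f["ey"],z]/1000
    c=s["tcp_pos"];D=c[:2]*1000-f["O"]
    a=np.degrees(np.arctan2(R[1,2],R[0,2]));t=(7.42-a+90)%180-90
    print("t",s["t"],"target",T.round(4),"board xy now",(D@f["ex"]).round(1),(D@f["ey"]).round(1),"z",c[2].round(4),"units",((T-c)/.025).round(2),"jaw yaw",a.round(2),"turn units",np.round(np.radians(t)/.12,2),"toolx",R[:,0].round(2),"q",s["q"].round(2),"F",s["force"].round(1))
E
python3 -c "
from h import *
go(-55,-90,90);f=np.load('frame.npz');print(f['ex'],f['ey'])"
```

```text
t 0.1 target [ 0.494 -0.065  0.09 ] board xy now -264.4 486.8 z 0.2446 units [ 11.28 -21.8   -6.18] jaw yaw 66.18 turn units -8.55 toolx [ 0.91 -0.4   0.  ] q [ 1.16  0.13 -0.04  1.41 -0.    1.57] F [-0.3 -0.3 -0.5]
[0.99162424 0.12915653] [-0.12915653  0.99162424]
```

```bash
R='{"travel":[0.55,-1,0],"turn":-0.43}'
python3 -m inch '[{"travel":[0.5,-1,0],"turn":-0.4},{"travel":[0.5,-1,0],"turn":-0.4},{"travel":[0.5,-1,0],"turn":-0.4},{"travel":[0.5,-1,0],"turn":-0.4},{"travel":[0.5,-1,0],"turn":-0.4}]' -0.5
python3 -m inch '[{"travel":[0.5,-1,0],"turn":-0.4},{"travel":[0.5,-1,0],"turn":-0.4},{"travel":[0.5,-1,0],"turn":-0.4},{"travel":[0.5,-1,0],"turn":-0.4},{"travel":[0.5,-1,0],"turn":-0.4}]'
python3 -m inch '[{"travel":[0.5,-1,0],"turn":-0.4},{"travel":[0.5,-1,0],"turn":-0.4},{"travel":[0.5,-1,0],"turn":-0.4},{"travel":[0.5,-1,0],"turn":-0.4},{"travel":[0.5,-1,0],"turn":-0.4}]'
python3 -m inch '[{"travel":[0.5,-1,0],"turn":-0.4},{"travel":[0.5,-1,0],"turn":-0.4},{"travel":[0.5,-1,0],"turn":-0.4},{"travel":[0.5,-1,0],"turn":-0.4},{"travel":[0.5,-1,0],"turn":-0.4}]'
python3 -c "
from h import *
go(-55,-90,90)"
```

```text
t: 0.52
tcp_pos: [0.2747, 0.3539, 0.2449]
tool_rot: [-0.669, 0.669, -0.228, 0.228]
force: [0.1, -0.0, -0.4]
finger_gap: 0.299
t: 0.93
tcp_pos: [0.3372, 0.2289, 0.245]
tool_rot: [-0.637, 0.637, -0.307, 0.307]
force: [0.2, 0.1, 0.4]
finger_gap: 0.251
t: 1.35
tcp_pos: [0.3997, 0.1039, 0.2451]
tool_rot: [-0.596, 0.596, -0.381, 0.381]
force: [0.5, -0.7, 0.7]
finger_gap: 0.249
t: 1.77
tcp_pos: [0.4622, -0.0212, 0.245]
tool_rot: [-0.546, 0.546, -0.45, 0.45]
force: [0.3, 0.2, -0.0]
finger_gap: 0.247
t 1.7667 target [ 0.494 -0.065  0.09 ] board xy now -80.9 -42.5 z 0.245 units [ 1.27 -1.75 -6.2 ] jaw yaw 11.02 turn units -0.52 toolx [ 0.19 -0.98 -0.  ] q [-0.05  0.01 -0.17  1.4   0.    1.33] F [ 0.3  0.2 -0. ]
```

```bash
python3 -m inch '[{"travel":[0.32,-0.44,0],"turn":-0.13},{"travel":[0.32,-0.44,0],"turn":-0.13},{"travel":[0.32,-0.44,-0.8],"turn":-0.13},{"travel":[0.31,-0.43,-1],"turn":-0.13},{"travel":[0,0,-1],"turn":0}]'
python3 -m inch '[{"travel":[0,0,-1],"turn":0},{"travel":[0,0,-1],"turn":0},{"travel":[0,0,-1],"turn":0},{"travel":[0,0,-1],"turn":0},{"travel":[0,0,-0.4],"turn":0}]'
python3 -m inch '[{"travel":[0,0,-0.2],"turn":0},{"travel":[0,0,-0.2],"turn":0},{"travel":[0,0,-0.2],"turn":0},{"travel":[0,0,-0.2],"turn":0},{"travel":[0,0,0],"turn":0}]'
python3 - <<'E'
from h import *
go(-55,-70,38)
p,d,W=cloud("scene");r=cv2.resize(p[140:320,180:440],None,fx=3,fy=3,interpolation=cv2.INTER_CUBIC);cv2.imwrite("pics/s1.png",r[:,:,::-1])
E
```

```text
t: 2.18
tcp_pos: [0.4954, -0.0645, 0.1746]
tool_rot: [0.532, -0.531, 0.465, -0.467]
force: [-0.6, 0.1, 0.1]
finger_gap: 0.25
t: 2.6
tcp_pos: [0.4918, -0.0626, 0.062]
tool_rot: [-0.531, 0.533, -0.467, 0.464]
force: [-0.5, 0.5, -0.4]
finger_gap: 0.249
t: 3.02
tcp_pos: [0.494, -0.0634, 0.0452]
tool_rot: [0.532, -0.532, 0.466, -0.466]
force: [-0.4, -0.1, -0.2]
finger_gap: 0.248
t 3.0167 target [ 0.4914 -0.0452  0.038 ] board xy now -54.9 -88.4 z 0.0452 units [-0.1   0.73 -0.29] jaw yaw 7.61 turn units -0.03 toolx [ 0.13 -0.99  0.  ] q [-0.13  0.16 -0.45  0.96  0.    1.31] F [-0.4 -0.1 -0.2]
```

View pics/s1.png

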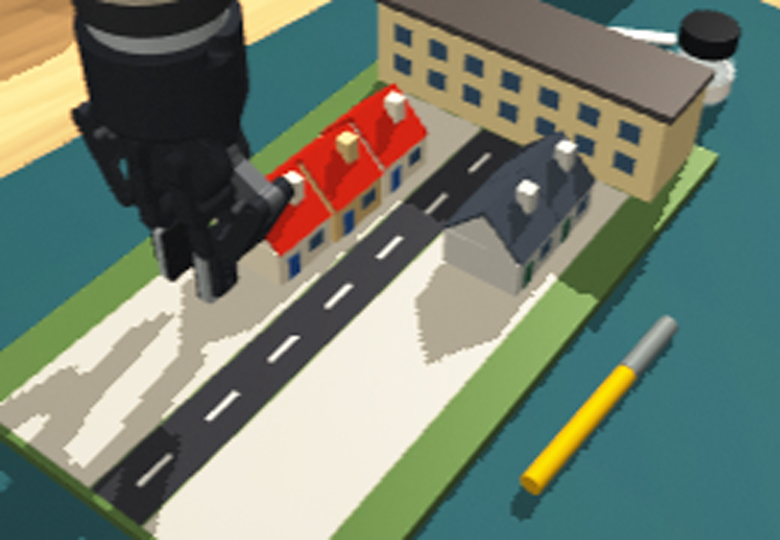

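The picture shows the two fingertips at about (195,265), just behind the rear house's wall at (275,260), with the row still in order. I'll lower a little and push slowly along board +y.

```bash
python3 -m inch '[{"travel":[0,0,-0.15],"turn":0},{"travel":[0,0,-0.15],"turn":0},{"travel":[-0.026,0.2,0],"turn":-0.02},{"travel":[-0.026,0.2,0],"turn":0},{"travel":[-0.026,0.2,0],"turn":0}]'
python3 -m inch '[{"travel":[-0.013,0.1,0],"turn":0},{"travel":[-0.013,0.1,0],"turn":0},{"travel":[-0.013,0.1,0],"turn":0},{"travel":[-0.013,0.1,0],"turn":0},{"travel":[-0.013,0.1,0],"turn":0}]'
python3 -m inch '[{"travel":[-0.013,0.1,0],"turn":0},{"travel":[-0.013,0.1,0],"turn":0},{"travel":[-0.013,0.1,0],"turn":0},{"travel":[-0.013,0.1,0],"turn":0},{"travel":[-0.013,0.1,0],"turn":0}]'
python3 - <<'E'
from h import *
go(-55,-3,38)
p,d,W=cloud("top",save="pics/t2.png");f=np.load("frame.npz");O,ex,ey=f["O"],f["ex"],f["ey"]
n,lab=cv2.connectedComponents(reds(p,d).astype(np.uint8))
for i in range(1,n):
    m=lab==i
    if m.sum()<60: continue
    q=(W[m][:,:2]*1000-O);x,y=q@ex,q@ey;print(m.sum(),"x",np.percentile(x,[1,99]).round(1),"y",np.percentile(y,[1,99]).round(1))
E
```

```text
t: 3.48
tcp_pos: [0.4917, -0.048, 0.0378]
tool_rot: [0.531, -0.531, 0.467, -0.466]
force: [0.6, -0.4, -0.2]
finger_gap: 0.256
t: 3.9
tcp_pos: [0.4904, -0.0359, 0.0379]
tool_rot: [-0.531, 0.531, -0.466, 0.467]
force: [-0.4, -0.7, 0.7]
finger_gap: 0.247
t: 4.32
tcp_pos: [0.4887, -0.0235, 0.0379]
tool_rot: [-0.531, 0.531, -0.466, 0.467]
force: [0.5, -2.6, 0.5]
finger_gap: 0.253
t 4.3167 target [0.4828 0.0213 0.038 ] board xy now -54.9 -48.2 z 0.0379 units [-0.24  1.79  0.  ] jaw yaw 7.45 turn units -0.0 toolx [ 0.13 -0.99  0.  ] q [-0.05  0.15 -0.48  0.94 -0.    1.39] F [ 0.5 -2.6  0.5]
1788 x [-78.6 -27.4] y [-3.9 92.5]
```

```bash
python3 -m inch '[{"travel":[-0.013,0.1,0],"turn":0},{"travel":[-0.013,0.1,0],"turn":0},{"travel":[-0.013,0.1,0],"turn":0},{"travel":[-0.013,0.1,0],"turn":0},{"travel":[-0.013,0.1,0],"turn":0}]'
python3 -m inch '[{"travel":[-0.013,0.1,0],"turn":0},{"travel":[-0.013,0.1,0],"turn":0},{"travel":[-0.013,0.1,0],"turn":0},{"travel":[-0.013,0.1,0],"turn":0},{"travel":[-0.013,0.1,0],"turn":0}]'
python3 - <<'E'
from h import *
go(-55,-3,38)
p,d,W=cloud("top");r=cv2.resize(p[135:310,180:455],None,fx=2.9,fy=2.9,interpolation=cv2.INTER_CUBIC);cv2.imwrite("pics/t3.png",r[:,:,::-1])
f=np.load("frame.npz");O,ex,ey=f["O"],f["ex"],f["ey"]
n,lab=cv2.connectedComponents(reds(p,d).astype(np.uint8))
for i in range(1,n):
    m=lab==i
    if m.sum()<60: continue
    q=(W[m][:,:2]*1000-O);x,y=q@ex,q@ey;print(m.sum(),"x",np.percentile(x,[1,99]).round(1),"y",np.percentile(y,[1,99]).round(1))
E
```

```text
t: 4.78
tcp_pos: [0.487, -0.0108, 0.0379]
tool_rot: [-0.531, 0.531, -0.466, 0.467]
force: [-0.0, -3.4, 1.7]
finger_gap: 0.25
t: 5.2
tcp_pos: [0.4854, 0.0017, 0.0379]
tool_rot: [-0.531, 0.531, -0.466, 0.466]
force: [0.9, -2.6, 2.6]
finger_gap: 0.246
t 5.2 target [0.4828 0.0213 0.038 ] board xy now -55.0 -22.8 z 0.0379 units [-0.1   0.78  0.01] jaw yaw 7.46 turn units -0.01 toolx [ 0.13 -0.99  0.  ] q [ 0.    0.14 -0.49  0.94 -0.    1.44] F [ 0.9 -2.6  2.6]
941 x [-78.5 -27.6] y [ 36.1 118. ]
```

View pics/t3.png

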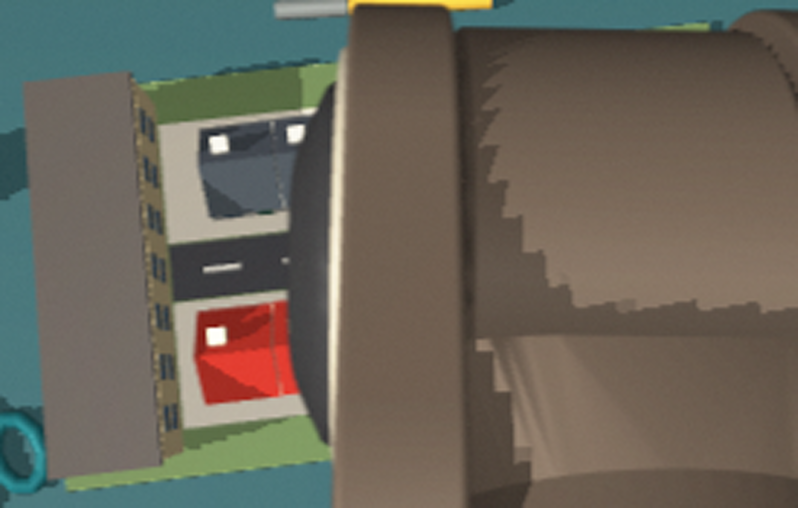

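The front house spans (195–290, 300–405) in the crop, square with the strip, about 20 mm from the facade.

```bash
python3 -m inch '[{"travel":[-0.013,0.1,0],"turn":0},{"travel":[-0.013,0.1,0],"turn":0},{"travel":[-0.013,0.1,0],"turn":0},{"travel":[-0.013,0.1,0],"turn":0},{"travel":[-0.013,0.1,0],"turn":0}]'
python3 -m inch '[{"travel":[-0.009,0.07,0],"turn":0},{"travel":[-0.006,0.05,0],"turn":0},{"travel":[-0.006,0.05,0],"turn":0},{"travel":[-0.005,0.04,0],"turn":0},{"travel":[0,0,0],"turn":0}]'
python3 -c "
from h import *
go(-55,-3,38)"
```

```text
t: 5.67
tcp_pos: [0.4837, 0.0142, 0.0378]
tool_rot: [-0.531, 0.531, -0.466, 0.466]
force: [0.4, -3.5, 2.6]
finger_gap: 0.251
t: 6.08
tcp_pos: [0.4831, 0.0192, 0.0378]
tool_rot: [-0.531, 0.532, -0.466, 0.467]
force: [0.4, -3.3, 4.0]
finger_gap: 0.249
t 6.0833 target [0.4828 0.0213 0.038 ] board xy now -55.0 -5.1 z 0.0378 units [-0.01  0.08  0.01] jaw yaw 7.46 turn units -0.01 toolx [ 0.13 -0.99  0.  ] q [ 0.04  0.14 -0.5   0.94 -0.    1.48] F [ 0.4 -3.3  4. ]
```

```bash
python3 -m inch '[{"travel":[-0.003,0.025,0],"turn":0},{"travel":[-0.003,0.025,0],"turn":0},{"travel":[-0.003,0.025,0],"turn":0},{"travel":[0,0,0],"turn":0},{"travel":[0,0,0],"turn":0}]'
python3 -c "
from h import *
go(-55,-3,38)"
```

```text
t: 6.5
tcp_pos: [0.4831, 0.0193, 0.0379]
tool_rot: [-0.53, 0.532, -0.466, 0.468]
force: [1.8, -12.5, 3.0]
finger_gap: 0.248
t 6.5 target [0.4828 0.0213 0.038 ] board xy now -55.0 -5.0 z 0.0379 units [-0.01  0.08  0.01] jaw yaw 7.39 turn units 0.0 toolx [ 0.13 -0.99  0.  ] q [ 0.04  0.14 -0.5   0.94 -0.    1.48] F [  1.8 -12.5   3. ]
```

Force rose to 12.5 N with no more motion, so the row is against the building. I'll back off, clear the view and check.

```bash
python3 -m inch '[{"travel":[0.013,-0.1,0],"turn":0},{"travel":[0.026,-0.2,0],"turn":0},{"travel":[0.052,-0.4,0],"turn":0},{"travel":[0.13,-1,0],"turn":0},{"travel":[0.13,-1,0],"turn":0}]'
python3 -m inch '[{"travel":[0,-0.5,1],"turn":0},{"travel":[0,-0.5,1],"turn":0},{"travel":[0,-1,1],"turn":0},{"travel":[0,-1,1],"turn":0},{"travel":[0,-1,1],"turn":0}]'
python3 -m inch '[{"travel":[-0.5,-1,0],"turn":0},{"travel":[-0.5,-1,0],"turn":0},{"travel":[-0.5,-1,0],"turn":0},{"travel":[-0.5,-1,0],"turn":0},{"travel":[-0.5,-1,0],"turn":0}]'
cat >> h.py <<'E'
def check(name):
    p,d,W=cloud("top");r=cv2.resize(p[135:310,180:455],None,fx=2.9,fy=2.9,interpolation=cv2.INTER_CUBIC);cv2.imwrite(name,r[:,:,::-1])
    f=np.load("frame.npz");O,ex,ey=f["O"],f["ex"],f["ey"]
    L=np.dstack([(W[...,:2]*1000-O)@ex,(W[...,:2]*1000-O)@ey,W[...,2]*1000])
    red=reds(p,d)
    for k in range(3):
        y0=140-44*(k+.5); m=red&(abs(L[...,1]-y0)<20); q=L[m]
        out=[]
        for dy in(-12,-4,4,12):
            s=q[abs(q[:,1]-y0-dy)<4]; out.append((s[:,0].min()+s[:,0].max())/2)
        print(k,"x mid along y",np.round(out,1),"med top",np.percentile(q[:,2],99).round(1),"yaw",np.degrees(np.polyfit([-12,-4,4,12],-np.array(out),1)[0]).round(2))
    q=L[red];print("red y",np.percentile(q[:,1],[.5,99.5]).round(1))
    g=(L[...,2]>30)&(L[...,2]<75);g[:165]=0;g[225:]=0;g[:,:245]=0;g[:,315:]=0;print("grey",np.percentile(L[g],[1,99],axis=0).round(1))
    return p,L
E
python3 - <<'E'
from h import *
go(-55,0,100)
check("pics/t4.png")
E
```

```text
t: 6.92
tcp_pos: [0.4914, -0.0466, 0.0375]
tool_rot: [0.532, -0.532, 0.466, -0.465]
force: [-0.1, 0.1, 0.4]
finger_gap: 0.249
t: 7.33
tcp_pos: [0.4911, -0.1474, 0.1637]
tool_rot: [0.532, -0.531, 0.467, -0.466]
force: [0.6, -0.4, -0.3]
finger_gap: 0.25
t: 7.75
tcp_pos: [0.4281, -0.2726, 0.1625]
tool_rot: [0.532, -0.531, 0.467, -0.466]
force: [0.3, -0.3, 1.1]
finger_gap: 0.25
t 7.75 target [0.4824 0.0243 0.1   ] board xy now -147.2 -287.3 z 0.1625 units [ 2.17 11.87 -2.5 ] jaw yaw 7.47 turn units -0.01 toolx [ 0.13 -0.99 -0.  ] q [-0.57  0.11 -0.24  1.22  0.    0.87] F [ 0.3 -0.3  1.1]
0 x mid along y [-53.4 -52.9 -53.4 -53.3] med top 66.0 yaw 0.23
1 x mid along y [-52.4 -52.6 -52.1 -52.7] med top 65.3 yaw 0.54
2 x mid along y [-55.3 -55.4 -55.1 -55.6] med top 65.7 yaw 0.5
red y [  8.  136.6]
grey [[ 28.6  22.3  38.3]
 [ 81.1 107.9  67.2]]
```

View pics/t4.png

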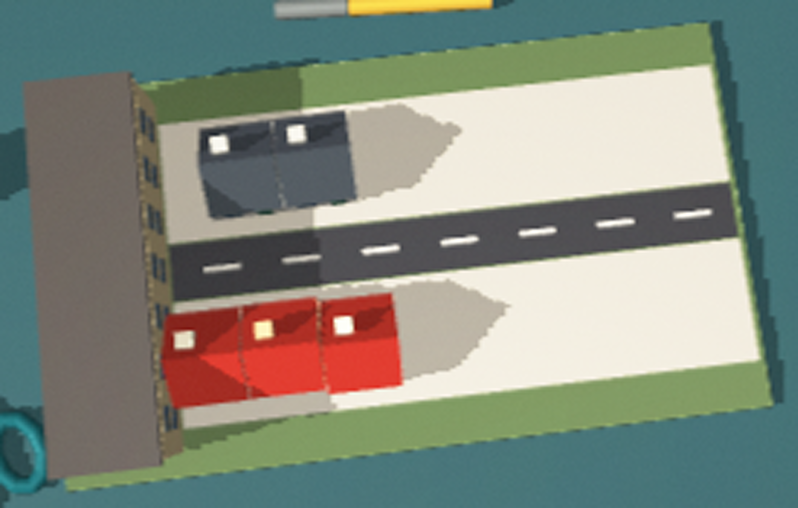

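The row is closed and against the facade at (170,355). The rear house sits about 2.8 mm off the line of the middle one, a step visible at (322,390). The middle and front houses are about 2 mm towards the road. I'll straddle each with the open gripper and bring it gently to the middle line, without lifting.

```bash
python3 -m inch '[{"travel":[0.5,1,0],"turn":0},{"travel":[0.3,1,0],"turn":0},{"travel":[0.2,1,0],"turn":0},{"travel":[0.2,1,0],"turn":0},{"travel":[0.2,1,0],"turn":0}]' 1
python3 -m inch '[{"travel":[0.1,1,0],"turn":0},{"travel":[0.1,1,0],"turn":0},{"travel":[0.1,1,0],"turn":0},{"travel":[0.1,1,0],"turn":0},{"travel":[0.1,1,0],"turn":0}]'
python3 -m inch '[{"travel":[0,1,0],"turn":0},{"travel":[0,1,0],"turn":0},{"travel":[0,1,0],"turn":0},{"travel":[0,1,0],"turn":0},{"travel":[0,0.7,0],"turn":0}]'
python3 -c "
from h import *
go(-55,74,33)"
```

```text
t: 8.22
tcp_pos: [0.464, -0.1455, 0.1624]
tool_rot: [0.532, -0.531, 0.467, -0.466]
force: [-0.3, -0.1, -0.6]
finger_gap: 0.941
t: 8.63
tcp_pos: [0.4764, -0.0203, 0.1625]
tool_rot: [0.532, -0.531, 0.467, -0.466]
force: [1.1, -0.1, 0.1]
finger_gap: 1.001
t: 9.05
tcp_pos: [0.4763, 0.0978, 0.1625]
tool_rot: [0.532, -0.532, 0.467, -0.466]
force: [-0.3, -0.4, 0.4]
finger_gap: 1.001
t 9.05 target [0.4728 0.0976 0.033 ] board xy now -51.6 73.7 z 0.1625 units [-0.14 -0.01 -5.18] jaw yaw 7.53 turn units -0.02 toolx [ 0.13 -0.99 -0.  ] q [ 0.2   0.07 -0.29  1.22  0.    1.64] F [-0.3 -0.4  0.4]
```

```bash
python3 -m inch '[{"travel":[-0.14,0,-1],"turn":-0.02},{"travel":[0,0,-1],"turn":0},{"travel":[0,0,-1],"turn":0},{"travel":[0,0,-0.8],"turn":0},{"travel":[0,0,-0.5],"turn":0}]'
python3 -m inch '[{"travel":[0,0,-0.4],"turn":0},{"travel":[0,0,-0.3],"turn":0},{"travel":[0,0,-0.2],"turn":0},{"travel":[0,0,0],"turn":0},{"travel":[0,0,0],"turn":0}]' 0.4
python3 -m inch '[{"travel":[0,0,0],"turn":0},{"travel":[0,0,0],"turn":0},{"travel":[0,0,0],"turn":0},{"travel":[0,0,0],"turn":0},{"travel":[0,0,0],"turn":0}]' 0.22
python3 - <<'E'
from h import *
go(-55,74,33)
p,d,W=cloud("scene");r=cv2.resize(p[120:280,220:440],None,fx=3.4,fy=3.4,interpolation=cv2.INTER_CUBIC);cv2.imwrite("pics/s5.png",r[:,:,::-1])
E
```

```text
t: 9.47
tcp_pos: [0.4716, 0.0959, 0.0527]
tool_rot: [-0.53, 0.532, -0.468, 0.466]
force: [-1.5, 0.4, 0.4]
finger_gap: 1.001
t: 9.88
tcp_pos: [0.4734, 0.0961, 0.0332]
tool_rot: [0.531, -0.531, 0.467, -0.467]
force: [0.1, -1.0, 0.3]
finger_gap: 0.703
t: 10.3
tcp_pos: [0.4739, 0.0962, 0.0337]
tool_rot: [0.531, -0.53, 0.467, -0.468]
force: [0.6, -0.9, 5.1]
finger_gap: 0.615
t 10.3 target [0.4728 0.0976 0.033 ] board xy now -54.1 72.5 z 0.0337 units [-0.04  0.06 -0.03] jaw yaw 7.32 turn units 0.01 toolx [ 0.13 -0.99 -0.  ] q [ 0.2   0.14 -0.5   0.93 -0.    1.64] F [ 0.6 -0.9  5.1]
```

View pics/s5.png

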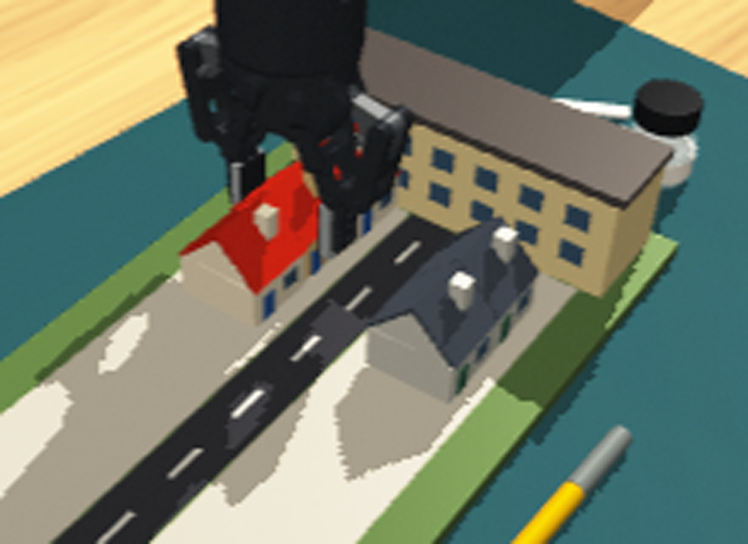

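The fingers straddle the middle house cleanly (pads at (245,180) and (335,235)) and nothing else is touched. I'll nudge it the last millimetre, open, slide to the front house and repeat.

```bash
python3 -m inch '[{"travel":[-0.04,0,0],"turn":0},{"travel":[0,0,0],"turn":0},{"travel":[0,0,0],"turn":0},{"travel":[0,0,0],"turn":0},{"travel":[0,0,0],"turn":0}]' 0.2
python3 -c "
from h import *
go(-55,116,33)"
python3 -m inch '[{"travel":[0,0,0],"turn":0},{"travel":[0,0,0],"turn":0},{"travel":[0,0,0],"turn":0},{"travel":[0,0,0],"turn":0},{"travel":[0,0,0],"turn":0}]' 0.5
python3 -m inch '[{"travel":[-0.06,0.45,0],"turn":0},{"travel":[-0.06,0.45,0],"turn":0},{"travel":[-0.06,0.45,0],"turn":0},{"travel":[-0.05,0.37,0],"turn":0},{"travel":[0,0,0],"turn":0}]' 0.5
python3 -c "
from h import *
go(-55,116,33)"
```

```text
t: 10.77
tcp_pos: [0.4737, 0.0962, 0.0339]
tool_rot: [0.532, -0.53, 0.466, -0.468]
force: [2.6, -0.3, 6.4]
finger_gap: 0.607
t 10.7667 target [0.4674 0.1393 0.033 ] board xy now -54.3 72.5 z 0.0339 units [-0.25  1.72 -0.04] jaw yaw 7.31 turn units 0.02 toolx [ 0.13 -0.99  0.  ] q [ 0.2   0.14 -0.5   0.93 -0.    1.64] F [ 2.6 -0.3  6.4]
t: 11.18
tcp_pos: [0.4716, 0.0961, 0.0324]
tool_rot: [-0.531, 0.531, -0.467, 0.467]
force: [-0.1, 0.1, -0.4]
finger_gap: 0.752
t: 11.6
tcp_pos: [0.4663, 0.1413, 0.0329]
tool_rot: [0.532, -0.531, 0.466, -0.466]
force: [1.2, 0.4, 0.2]
finger_gap: 0.748
t 11.6 target [0.4674 0.1393 0.033 ] board xy now -55.9 118.1 z 0.0329 units [ 0.05 -0.08  0.  ] jaw yaw 7.47 turn units -0.01 toolx [ 0.13 -0.99 -0.  ] q [ 0.29  0.15 -0.5   0.93  0.    1.73] F [1.2 0.4 0.2]
```

```bash
python3 -m inch '[{"travel":[0,0,0],"turn":0},{"travel":[0,0,0],"turn":0},{"travel":[0,0,0],"turn":0},{"travel":[0,0,0],"turn":0},{"travel":[0,0,0],"turn":0}]' 0.28
python3 -m inch '[{"travel":[0,0,0],"turn":0},{"travel":[0,0,0],"turn":0},{"travel":[0,0,0],"turn":0},{"travel":[0,0,0],"turn":0},{"travel":[0,0,0],"turn":0}]' 0.2
python3 -c "
from h import *
go(-55,116,33)"
python3 -m inch '[{"travel":[0,0,0],"turn":0},{"travel":[0,0,0],"turn":0},{"travel":[0,0,0],"turn":0},{"travel":[0,0,0],"turn":0},{"travel":[0,0,0],"turn":0}]' 0.6
python3 -m inch '[{"travel":[0,0,0.5],"turn":0},{"travel":[0,0,1],"turn":0},{"travel":[0,0,1],"turn":0},{"travel":[0,0,1],"turn":0},{"travel":[0,0,1],"turn":0}]' 1
python3 -m inch '[{"travel":[0,1,0.3],"turn":0},{"travel":[0,1,0],"turn":0},{"travel":[0,1,0],"turn":0},{"travel":[0,1,0],"turn":0},{"travel":[0,1,0],"turn":0}]'
python3 -m inch '[{"travel":[-0.5,1,0],"turn":0},{"travel":[-0.5,1,0],"turn":0},{"travel":[-0.5,1,0],"turn":0},{"travel":[-0.5,1,0],"turn":0},{"travel":[-0.5,1,0],"turn":0}]'
python3 -c "
from h import *
check('pics/t6.png')"
```

```text
t: 12.02
tcp_pos: [0.4665, 0.1389, 0.0328]
tool_rot: [0.531, -0.531, 0.467, -0.467]
force: [0.5, 1.3, 0.1]
finger_gap: 0.637
t: 12.43
tcp_pos: [0.4665, 0.1389, 0.0332]
tool_rot: [0.531, -0.531, 0.467, -0.467]
force: [-0.1, 1.0, 5.1]
finger_gap: 0.608
t 12.4333 target [0.4674 0.1393 0.033 ] board xy now -55.9 115.8 z 0.0332 units [ 0.04  0.01 -0.01] jaw yaw 7.3 turn units 0.02 toolx [ 0.13 -0.99  0.  ] q [ 0.29  0.15 -0.5   0.93 -0.    1.73] F [-0.1  1.   5.1]
t: 12.85
tcp_pos: [0.4661, 0.139, 0.0325]
tool_rot: [-0.531, 0.531, -0.467, 0.467]
force: [0.6, -0.8, 0.1]
finger_gap: 0.798
t: 13.27
tcp_pos: [0.466, 0.139, 0.1462]
tool_rot: [-0.531, 0.531, -0.467, 0.467]
force: [-0.6, 0.6, 0.0]
finger_gap: 1.001
t: 13.68
tcp_pos: [0.4662, 0.2652, 0.1528]
tool_rot: [-0.531, 0.531, -0.467, 0.467]
force: [0.1, -0.2, -1.1]
finger_gap: 0.996
t: 14.1
tcp_pos: [0.403, 0.3902, 0.1526]
tool_rot: [-0.531, 0.531, -0.467, 0.467]
force: [0.5, -0.1, 0.1]
finger_gap: 1.0
0 x mid along y [-58.6 -59.  -58.5 -58.9] med top 65.7 yaw 0.32
1 x mid along y [-57.1 -57.4 -57.  -57.4] med top 65.5 yaw 0.32
2 x mid along y [-55.3 -55.5 -55.4 -55.6] med top 65.4 yaw 0.5
red y [  7.8 136.5]
grey [[ 28.7  22.3  38.3]
 [ 81.1 108.   67.5]]
```

View pics/t6.png

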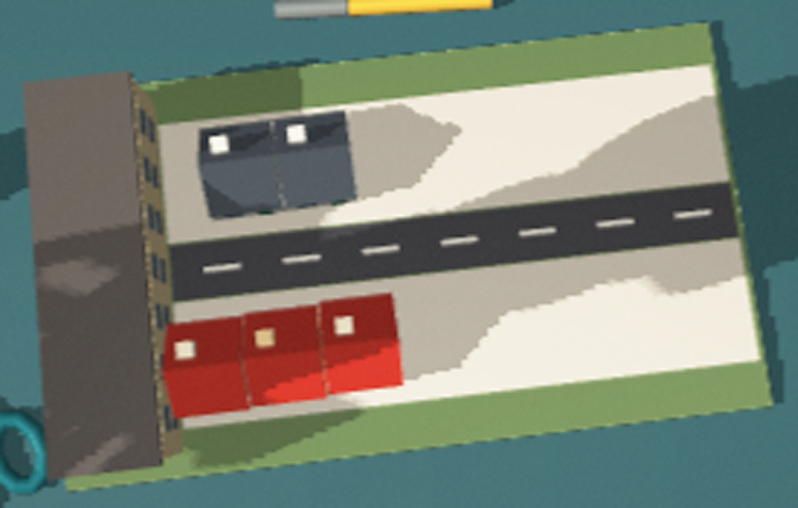

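Camera and arm disagree by about 2.9 mm across the strip: squeezing put the front house at −58.8 and the middle at −57.2 in camera terms. Before correcting, I'll check the strip's own edges directly.

```bash
cat >> h.py <<'E'
def ray(u,v,z,n="top"):
    c=camera_params(n);f=200/np.tan(np.radians(c["vfov"]/2));R=cv2.Rodrigues(c["rvec"])[0]
    r=np.stack([(u-c["cx"])/f,(v-c["cy"])/f,np.ones_like(u*1.)],-1)@R; o=-c["tvec"]@R
    return (o+r*((z-o[2])/r[...,2])[...,None])*1000
def bx(P):
    f=np.load("frame.npz");return (P[...,:2]-f["O"])@f["ex"],(P[...,:2]-f["O"])@f["ey"]
E
python3 - <<'E'
from h import *
z=np.load("pics/top0.npz");p=z["p"]; 
def edges(p,us,lo,hi,zz,f,exp):
    # subpixel: strongest signed gradient of channel-combo along column
    out=[]
    for u in us:
        g=np.gradient(cv2.GaussianBlur(f,(1,3),0)[:,u]); r=np.arange(lo,hi); 
        vv=np.arange(400.);X,_=bx(ray(np.full(400,float(u)),vv,zz)); m=abs(X-exp)<7
        w=np.abs(g)*m; k=w.argmax(); 
        s=slice(k-1,k+2); out.append(np.interp((w[s]*vv[s]).sum()/w[s].sum(),vv,X))
    return np.round([np.median(out),np.std(out)],2)
P=p.astype(float)
sat=P.max(2)-P.min(2); br=P.sum(2)
us=range(375,428)
for e,ff in((-92,sat),(-18,br),(18,br),(92,sat)): print("edge",e,edges(p,us,0,0,.010,ff,e))
for e,ff in((-92,sat),(-18,br),(18,br),(92,sat)): print("near bldg",e,edges(p,range(243,265),0,0,.010,ff,e))
# red eaves now
q,d=camera("top"); Q=q.astype(float); redn=Q[...,0]-Q[...,1]
for n,us in(("front",range(243,262)),("mid",range(267,288)),("rear",range(294,315))):
    for e in(-82,-30):
        print(n,e,edges(q,us,0,0,.036,redn,e))
E
```

```text
edge -92 [-92.04   0.5 ]
edge -18 [-17.02   0.26]
edge 18 [18.22  0.29]
edge 92 [92.95  0.83]
near bldg -92 [-92.95   1.94]
near bldg -18 [-17.38   0.27]
near bldg 18 [18.06  0.27]
near bldg 92 [89.51  2.13]
front -82 [-85.09   0.25]
front -30 [-31.65   0.32]
mid -82 [-83.79   0.27]
mid -30 [-30.21   0.31]
rear -82 [-81.66   0.21]
rear -30 [-28.47   0.29]
```

The strip edges measure −92.0 and −17.0, so the middle is about −54.7 and the camera frame holds. The jaw centre reads 2.9 mm off in x, so I'll redo front and middle with the TCP at board x ≈ −52.3.

```bash
python3 -m inch '[{"travel":[0.5,-1,0],"turn":0},{"travel":[0.5,-1,0],"turn":0},{"travel":[0.5,-1,0],"turn":0},{"travel":[0.5,-1,0],"turn":0},{"travel":[0.5,-1,0],"turn":0}]'
python3 -m inch '[{"travel":[0,-1,0],"turn":0},{"travel":[0,-1,0],"turn":0},{"travel":[0,-1,0],"turn":0},{"travel":[0,-1,0],"turn":0},{"travel":[0,-1,0],"turn":0}]'
python3 -c "
from h import *
go(-52.2,116.5,33)"
```

```text
t: 14.62
tcp_pos: [0.4667, 0.2624, 0.1526]
tool_rot: [-0.531, 0.531, -0.467, 0.467]
force: [0.8, -0.3, 0.6]
finger_gap: 1.002
t: 15.03
tcp_pos: [0.4661, 0.1372, 0.1527]
tool_rot: [-0.531, 0.531, -0.467, 0.467]
force: [0.5, -0.3, 0.4]
finger_gap: 0.997
t 15.0333 target [0.4701 0.1401 0.033 ] board xy now -56.6 114.1 z 0.1527 units [ 0.16  0.12 -4.79] jaw yaw 7.29 turn units 0.02 toolx [ 0.13 -0.99  0.  ] q [ 0.29  0.07 -0.31  1.2  -0.    1.73] F [ 0.5 -0.3  0.4]
```

```bash
python3 -m inch '[{"travel":[0.16,0.06,-1],"turn":0.01},{"travel":[0,0,-1],"turn":0},{"travel":[0,0,-1],"turn":0},{"travel":[0,0,-0.8],"turn":0},{"travel":[0,0,-0.5],"turn":0}]'
python3 -m inch '[{"travel":[0,0,-0.3],"turn":0},{"travel":[0,0,-0.2],"turn":0},{"travel":[0,0,0],"turn":0},{"travel":[0,0,0],"turn":0},{"travel":[0,0,0],"turn":0}]' 0.6
python3 -c "
from h import *
go(-52.2,116.5,33)"
```

```text
t: 15.45
tcp_pos: [0.469, 0.1394, 0.0429]
tool_rot: [-0.53, 0.532, -0.467, 0.466]
force: [-0.5, -0.1, -0.4]
finger_gap: 1.001
t: 15.87
tcp_pos: [0.4711, 0.1408, 0.0338]
tool_rot: [0.532, -0.531, 0.466, -0.467]
force: [0.5, 1.0, 0.6]
finger_gap: 0.801
t 15.8667 target [0.4701 0.1401 0.033 ] board xy now -51.2 117.0 z 0.0338 units [-0.04 -0.02 -0.03] jaw yaw 7.39 turn units 0.0 toolx [ 0.13 -0.99 -0.  ] q [ 0.29  0.15 -0.49  0.93 -0.    1.73] F [0.5 1.  0.6]
```

```bash
python3 -m inch '[{"travel":[-0.03,0,0],"turn":0},{"travel":[0,0,0],"turn":0},{"travel":[0,0,0],"turn":0},{"travel":[0,0,0],"turn":0},{"travel":[0,0,0],"turn":0}]' 0.28
python3 -m inch '[{"travel":[0,0,0],"turn":0},{"travel":[0,0,0],"turn":0},{"travel":[0,0,0],"turn":0},{"travel":[0,0,0],"turn":0},{"travel":[0,0,0],"turn":0}]' 0.2
python3 -c "
from h import *
go(-52.2,116.5,33)"
python3 -m inch '[{"travel":[0,0,0],"turn":0},{"travel":[0,0,0],"turn":0},{"travel":[0,0,0],"turn":0},{"travel":[0,0,0],"turn":0},{"travel":[0,0,0],"turn":0}]' 0.6
python3 -m inch '[{"travel":[0.06,-0.45,0],"turn":0},{"travel":[0.06,-0.45,0],"turn":0},{"travel":[0.06,-0.45,0],"turn":0},{"travel":[0.05,-0.37,0],"turn":0},{"travel":[0,0,0],"turn":0}]'
python3 -c "
from h import *
go(-52.2,74,33)"
```

```text
t: 16.28
tcp_pos: [0.4697, 0.1407, 0.033]
tool_rot: [0.531, -0.531, 0.467, -0.467]
force: [-1.4, -0.1, 0.3]
finger_gap: 0.64
t: 16.7
tcp_pos: [0.4696, 0.1407, 0.0332]
tool_rot: [0.531, -0.531, 0.467, -0.467]
force: [-2.4, -0.2, 5.2]
finger_gap: 0.607
t 16.7 target [0.4701 0.1401 0.033 ] board xy now -52.6 117.1 z 0.0332 units [ 0.02 -0.02 -0.01] jaw yaw 7.4 turn units 0.0 toolx [ 0.13 -0.99 -0.  ] q [ 0.29  0.15 -0.49  0.93  0.    1.73] F [-2.4 -0.2  5.2]
t: 17.12
tcp_pos: [0.4697, 0.1406, 0.0327]
tool_rot: [-0.531, 0.531, -0.467, 0.467]
force: [0.7, 0.8, 0.2]
finger_gap: 0.799
t: 17.53
tcp_pos: [0.4756, 0.0955, 0.0328]
tool_rot: [-0.53, 0.531, -0.467, 0.468]
force: [0.4, -0.4, 0.4]
finger_gap: 0.798
t 17.5333 target [0.4756 0.098  0.033 ] board xy now -52.6 71.6 z 0.0328 units [0.   0.1  0.01] jaw yaw 7.24 turn units 0.03 toolx [ 0.13 -0.99  0.  ] q [ 0.2   0.14 -0.5   0.93 -0.    1.64] F [ 0.4 -0.4  0.4]
```

```bash
python3 -m inch '[{"travel":[0,0,0],"turn":0},{"travel":[0,0,0],"turn":0},{"travel":[0,0,0],"turn":0},{"travel":[0,0,0],"turn":0},{"travel":[0,0,0],"turn":0}]' 0.28
python3 -m inch '[{"travel":[0,0,0],"turn":0},{"travel":[0,0,0],"turn":0},{"travel":[0,0,0],"turn":0},{"travel":[0,0,0],"turn":0},{"travel":[0,0,0],"turn":0}]' 0.2
python3 -c "
from h import *
go(-52.2,74,33)"
python3 -m inch '[{"travel":[0,0,0],"turn":0},{"travel":[0,0,0],"turn":0},{"travel":[0,0,0],"turn":0},{"travel":[0,0,0],"turn":0},{"travel":[0,0,0],"turn":0}]' 0.6
python3 -m inch '[{"travel":[0,0,0.5],"turn":0},{"travel":[0,0,1],"turn":0},{"travel":[0,0,1],"turn":0},{"travel":[0,0,1],"turn":0},{"travel":[0,0,1],"turn":0}]' 1
python3 -m inch '[{"travel":[0,-1,0.3],"turn":0},{"travel":[0,-1,0],"turn":0},{"travel":[0,-1,0],"turn":0},{"travel":[0,-1,0],"turn":0},{"travel":[0,-1,0],"turn":0}]' -0.5
python3 -m inch '[{"travel":[-0.3,-1,0],"turn":0},{"travel":[-0.3,-1,0],"turn":0},{"travel":[-0.3,-1,0],"turn":0},{"travel":[-0.3,-1,0],"turn":0},{"travel":[-0.3,-1,0],"turn":0}]'
python3 -m inch '[{"travel":[-0.3,-1,0],"turn":0},{"travel":[-0.3,-1,0],"turn":0},{"travel":[-0.3,-1,0],"turn":0},{"travel":[0,0,0],"turn":0},{"travel":[0,0,0],"turn":0}]'
python3 -c "
from h import *
p,L=check('pics/t7.png');go(-52.2,-40,40)
r=reds(p,np.ones((400,640)));print('cols gap profile',[int(x) for x in r[:,235:320].sum(0)])"
```

```text
t: 17.95
tcp_pos: [0.4751, 0.0978, 0.0327]
tool_rot: [-0.531, 0.531, -0.467, 0.467]
force: [-1.3, -1.1, 0.4]
finger_gap: 0.647
t: 18.37
tcp_pos: [0.4752, 0.0978, 0.033]
tool_rot: [0.531, -0.531, 0.467, -0.467]
force: [-2.8, -0.6, 5.2]
finger_gap: 0.605
t 18.3667 target [0.4756 0.098  0.033 ] board xy now -52.7 73.9 z 0.033 units [ 0.02  0.01 -0.  ] jaw yaw 7.41 turn units 0.0 toolx [ 0.13 -0.99 -0.  ] q [ 0.2   0.14 -0.5   0.93  0.    1.64] F [-2.8 -0.6  5.2]
t: 18.78
tcp_pos: [0.4755, 0.0977, 0.0327]
tool_rot: [0.531, -0.531, 0.467, -0.467]
force: [-0.8, 1.0, 0.7]
finger_gap: 0.804
t: 19.2
tcp_pos: [0.4752, 0.0976, 0.1464]
tool_rot: [-0.531, 0.531, -0.467, 0.467]
force: [1.2, 0.4, 0.4]
finger_gap: 0.998
t: 19.62
tcp_pos: [0.4754, -0.0284, 0.1529]
tool_rot: [0.531, -0.531, 0.467, -0.467]
force: [0.3, 0.7, -0.3]
finger_gap: 0.297
t: 20.03
tcp_pos: [0.4374, -0.1535, 0.1528]
tool_rot: [0.531, -0.531, 0.467, -0.467]
force: [0.5, -0.0, 0.3]
finger_gap: 0.248
t: 20.45
tcp_pos: [0.415, -0.2283, 0.1527]
tool_rot: [0.531, -0.53, 0.468, -0.467]
force: [0.5, 0.5, 0.1]
finger_gap: 0.252
0 x mid along y [-55.4 -55.6 -55.1 -55.4] med top 65.8 yaw -0.28
1 x mid along y [-55.4 -55.3 -55.1 -55.6] med top 66.1 yaw 0.35
2 x mid along y [-55.3 -55.4 -55.3 -55.6] med top 66.2 yaw 0.69
red y [  7.6 136.5]
grey [[ 28.8  22.3  38.5]
 [ 81.1 108.1  67.6]]
t 20.5 target [ 0.4903 -0.015   0.04  ] board xy now -154.2 -241.0 z 0.1527 units [ 3.01  8.5  -4.51] jaw yaw 7.32 turn units 0.02 toolx [ 0.13 -0.99 -0.  ] q [-0.5   0.05 -0.33  1.19  0.    0.94] F [ 1.1 -0.3  0. ]
cols gap profile [0, 9, 20, 27, 30, 26, 25, 25, 25, 24, 25, 25, 27, 32, 32, 32, 32, 32, 31, 31, 32, 32, 32, 32, 32, 32, 32, 31, 31, 32, 30, 32, 32, 26, 25, 24, 25, 25, 26, 27, 32, 32, 32, 32, 33, 32, 32, 32, 32, 32, 32, 32, 33, 32, 27, 31, 32, 30, 30, 32, 26, 24, 25, 25, 25, 25, 25, 32, 32, 32, 31, 32, 32, 32, 32, 32, 32, 32, 31, 32, 28, 21, 15, 3, 0]
```

View pics/t7.png

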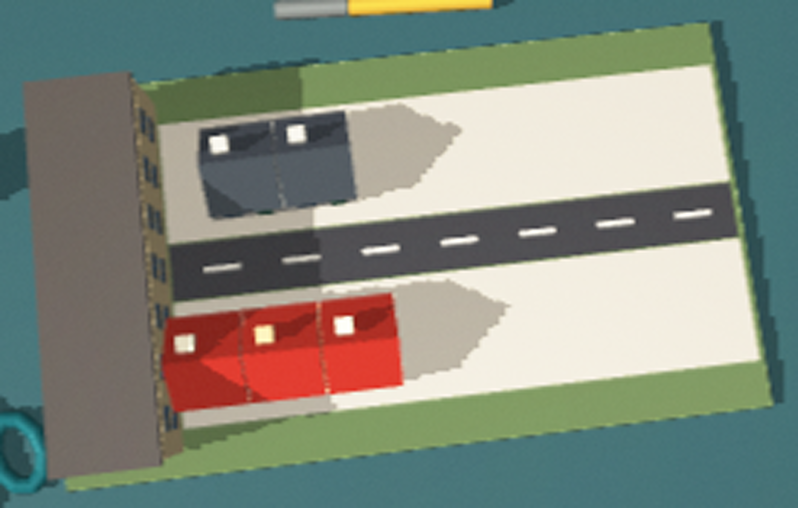

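The row is closed, straight and on the middle of the strip, with all three houses at x ≈ −55.4. It stands against the facade at (165,365), and the grey pair hasn't moved. The arm is clear, so I'm handing in.

```bash
python3 -c "
from bench import arm;print(arm.sign_off())"
```

```text
the job is handed in; nothing more can be done
None
```

The row of three red-roofed houses is against the cream corner building, closed up and straight on its strip, and the job was handed in at 20.5 s of the 29 s allowed.

- **Push:** I pushed the row from behind as one block with two fingers until the force rose to about 12.5 N and it stopped moving.
- **Straightening:** The push left the front and middle houses about 2–3 mm out of line with the rear one. I straddled each of them with the gripper and slid it sideways along the board, without lifting.
- **Disagreement found:** My first straightening overshot by 2–4 mm, because the arm and camera differ by about 2.9 mm across the strip. I checked the strip edges directly, trusted the camera, and redid both houses.
- **Position and squareness:** The house centres are at x = −55.4, −55.35 and −55.4 mm, against a nominal −55 (the strip edges I measured put it near −54.7). Yaw readings are within 0.7°.
- **Closed up:** The row's visible roofs span about 129 mm (true length 132 mm), unchanged since the push. That agrees with no gaps to about 1 mm, but I couldn't see the contact with the building directly. I did not push again after the sideways corrections.
- **Grey pair:** Its measured position is unchanged to about 0.3 mm. The arm was clear of everything at hand-in.

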